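Put the spare limb clamp away in the covered case

TASK

Lift the cover off the electrode case and stand it right way up on the bare worktop beside the case. Lay the spare black limb clamp that lies by itself just right of the case (not the ones in the back corner) flat in the one empty cell of the case, leaving the other three clamps where they are, then lower the cover gently back on until it is fully down all round. Leave everything else on the worktop alone.

Things in the scene. Friction and masses are not known exactly. Their poses are not given: they have to be found in the camera images.
- case: low grey plastic case fixed on the worktop: floor plate 240 (x) x 129 (y) x 4 mm, on it a block 216 x 105 mm, top at 17 mm, with 2 x 2 open cells, each 102 (x) x 37 (y) mm, floor 4 mm above the worktop, centres at x = +-53, y = +-30 mm (23 mm ridge between them in y, 4 mm walls elsewhere). Three cells hold a clamp, one is empty. Origin: centre of its underside, z up
- cover: opaque aluminium lift-off cover, 232 (x) x 121 (y) x 49 mm, inside 226 x 115 mm, open below, 0.2 to 0.4 kg; on top a dark steel bar handle along x, 100 x 12 x 12 mm, its centre 79 mm above the origin, 24 mm gap under it. At the start it is on the case, skirt on the floor plate with 5 mm play all round the block. Origin: centre of the skirt's lower edge, 4 mm above the case's when on
- spare_clamp: black limb-electrode clamp alone on the front worktop, right of the case (others in the far right corner belong to the room): 28 (x) x 93 (y) x 37 mm, rigid, about 45 g; origin at the centre of its underside, y along its length, z up. Flat sides to grip across x at mid-length, 19 to 32 mm above the underside. In a cell it stands 24 mm above the walls; it may point either way along the cell
- stored_clamp_1: black limb-electrode clamp like the spare (28 x 93 x 37 mm), lying in one of the case's four cells under the cover, its length along the case's x; origin at the centre of its underside. Which cells are taken varies
- stored_clamp_2: black limb-electrode clamp like the spare (28 x 93 x 37 mm), lying in one of the case's four cells under the cover, its length along the case's x; origin at the centre of its underside. Which cells are taken varies
- stored_clamp_3: black limb-electrode clamp like the spare (28 x 93 x 37 mm), lying in one of the case's four cells under the cover, its length along the case's x; origin at the centre of its underside. Which cells are taken varies
- alcohol_bottle: small white bottle with a blue cap, 41 mm across, 92 mm high; a bystander, to be left where it is; origin at the centre of its underside
- gauze_pack: flat white gauze packet, 59 x 83 x 12 mm; a bystander, to be left where it is; origin at the centre of its underside
- thermometer: white digital thermometer, 18 x 122 x 13 mm; a bystander, to be left where it is; origin at the centre of its underside
- gel_tube: white paste tube with blue cap, 40 x 124 x 24 mm; a bystander, to be left where it is; origin at the centre of its underside
- tape_roll: roll of white tape, 50 mm across, 26 mm high; a bystander, to be left where it is; origin at the centre of its underside
- patient_yoke: grey lead connector block with coloured ends, 24 x 57 x 14 mm; a bystander, to be left where it is; origin at the centre of its underside

How it is judged:
By the outcome, as a careful person would: the job done as asked, in the order asked, and still so for the second after the job is handed in, with the robot touching nothing.
It also fails if it takes over 72 s, if anything falls off the work surface, if the arm or the gripper's body presses on something with over 40 N, if the wrist force passes 120 N, or if a joint passes its speed limit or range.

ROBOT

A 7-joint arm with a two-finger parallel gripper is mounted at the origin on a cart in front of the work surface, level with it; the furniture and walls round the work are solid. World frame = base frame: x ahead of the robot, y to its left, z up, the work surface at z = 0. Lengths are in m, angles in rad, forces in N, time in s.
With the tool pointing down it reaches from about 0.4 to 0.85 m from the base axis. Payload 4.5 kg.
Tool frame: the origin (TCP) lies midway between the tips of the shut fingers; the grasp point (between the pads) lies 19 mm behind it; z points along the fingers, y is the direction in which the jaws open and shut (so a half turn about z gives the same grasp; the last joint's range is limited). The gripper opens to 88 mm and grips with 3 to 60 N. Pads are 18 mm wide; open, the fingers measure 123 mm over their backs; the gripper's body (75 mm by 187 mm) begins 45 mm behind the grasp point.
Start: joints at [-1.144, 0.689, -0.195, 1.565, 0.157, 0.902, -0.215], TCP at [0.239, 0.577, 0.208] pointing down, gripper open.
Joint ranges: [-3.01, 3.01], [-0.46, 2.08], [-1.47, 1.51], [0.13, 2.56], [-1, 4.14], [0.04, 2.09], [-2.66, 2.66]. Speed limits (rad/s): [2.57, 2.57, 3.14, 3.14, 3.14, 3.14, 3.14].

INTERFACE

Orientations are given as a unit quaternion [x, y, z, w].
In Python, from plant import r gives the robot as it stands. The module is installed in compiled form; this text tells all that it offers.
- The arm moves only by the shell command python3 -m jog 'ROWS' [FORCE]. ROWS is JSON, a list of rows, each an object with "translation": the shift along the tool's x, y, z in units of 40 mm (1.0 is 40 mm), a list of three; "twist": the turn about the tool's z in units of 6 degrees (1.0 is 6 degrees); "claw": the opening in per cent of the stroke, from 0 (shut) to 100 (fully open). A call has 1 to 20 rows; each row shifts and turns the commanded pose from where the row before left it, along the tool's axes as they then stand; what a row does not reach is not made up. A row lasts 1/12 s, in which the tool goes at most 41.7 mm and 7.16 degrees, less where a joint would pass 70% of its speed; a pose out of reach is approached as far as the arm can. A call is refused whole if a number of a shift passes 1 or a number of a turn 1, either way. A call with a gripper value outside its range is refused whole. The fingers move at their own pace and stop on an object; FORCE is the grip in N (left out, the last holds). Time passes only in rows, so rows that do not move let the fingers close. It gives the time, the measured TCP pose, the force and the opening at its end, in the units of the state.
- r.get_state(): the state, without advancing time (a new reading comes with each control period).
- r.snapshot(name): name is "scene" or "top" or "wrist"; returns a dict with "img" (400x640x3 uint8, red, green, blue), "fx", "fy", "cx", "cy" (pixels), "origin" and "rotation" of the camera in the world; the wrist camera has in their place "T_tool_cam" (4x4, takes a point from camera to tool coordinates, whose origin is the TCP and whose axes are the flange's). Camera axes: x right, y up, looking along -z (the intrinsics and any distortion apply to the point x, -y, -z); pixel columns grow to the right and rows downward; lengths in m; the calibration is good to about 2 mm. A picture is of the moment at which its call begins: read the wrist's pose just before it. There is no depth.
- r.finish_job(): hands the job in, once; it reports no verdict.
Trained networks look in the newest picture that a camera, given by its name, has taken for a name from the list of things; names that differ only in an ending like _2 or _b are one class to them, and where a whole thing is asked for, a point or a joint stands for the part that bears it (a point fixed in the world has none). Each returns a list of dicts, best first, with "confidence" (0 to 1); they miss things now and then, are a little off and sometimes report something else, mostly with a low value. They report only what shows in the picture. A call takes as long as a camera call.
- r.spot_in(label, camera): "rect" ([left, top, right, bottom] in pixels, round what is visible of it).
- r.spot_point(label, camera): "location" ([row, column] in pixels: a listed point, or the origin of a listed thing).
The state is a dict: "clock": time; "q": joint angles; "qd": joint speeds; "joint_torque": joint torques, N m; "tool_pos": TCP position; "eef_rot": TCP orientation; "contact_force": force on the tool from outside, world axes, zero at the start; "moment": the same for the moment, N m; "opening": opening from 0.0 (shut) to 1.0 (fully open).
Only numpy, scipy, OpenCV 4.12 (cv2) and the standard library are available. Lean on these libraries where they do the work, as an engineer would, in place of code of your own. Each camera call takes 0.05 s, during which the arm holds its last target. There are 200 camera calls.

## Working session

There is one attempt and no reset: what is moved stays moved. The work goes in short steps, Python scripts to look and compute and a shell command to move; the robot and the scene stay as the last step left them, time stands still between calls to the robot, and variables do not carry over. Pictures are saved under pics/ and viewed, about 8 in all and at most 12, crops included, and the job is handed in when it is done.

```bash
mkdir -p pics
cat > h.py <<'E'
import numpy as np, cv2
from scipy.spatial.transform import Rotation as R
from plant import r
def cam(name):
    s=r.get_state(); d=r.snapshot(name)
    if name=="wrist":
        T=np.array(d["T_tool_cam"]); Rt=R.from_quat(s["eef_rot"]).as_matrix()
        d["origin"]=Rt@T[:3,3]+np.array(s["tool_pos"]); d["rotation"]=Rt@T[:3,:3]
    d["origin"]=np.array(d["origin"]); d["rotation"]=np.array(d["rotation"])
    return d
def save(d,n,crop=None,f=1):
    im=d["img"][:,:,::-1]
    if crop: a,b,c,e=crop; im=im[b:e,a:c]
    cv2.imwrite("pics/"+n+".png",cv2.resize(im,None,fx=f,fy=f,interpolation=cv2.INTER_CUBIC))
def px2w(d,u,v,z):
    K=np.array([[d["fx"],0,d["cx"]],[0,d["fy"],d["cy"]],[0,0,1]])
    k=np.array(d.get("distortion",d.get("dist",np.zeros(5))),float)
    p=cv2.undistortPoints(np.array([[[u,v]]],float),K,k)[0,0]
    ray=d["rotation"]@np.array([p[0],-p[1],-1]); return d["origin"]+ray*(z-d["origin"][2])/ray[2]
def st():
    s=r.get_state(); e=R.from_quat(s["eef_rot"]).as_matrix()
    print("t",s["clock"],"tcp",np.round(s["tool_pos"],4),"F",np.round(s["contact_force"],1),"op",round(float(s["opening"]),3),"q",np.round(s["q"],3)); print(np.round(e,3).tolist())
    return s,e
E
python3 - <<'E'
from h import *
st()
L=["case","cover","spare_clamp","alcohol_bottle","gauze_pack","thermometer","gel_tube","tape_roll","patient_yoke"]
for c in ["scene","top"]:
    d=cam(c); save(d,c+"0"); print(c,[k for k in d],d["origin"],np.round(d["rotation"],3).tolist(),d["fx"])
    for l in L:
        for o in r.spot_point(l,c)[:3]:
            v,u=o["location"]; print(l,round(o["confidence"],2),(round(u),round(v)),np.round(px2w(d,u,v,0),3))
        for o in r.spot_in(l,c)[:1]: print("   rect",np.round(o["rect"]),round(o["confidence"],2))
E
```

```text
t 0.0 tcp [0.239  0.5767 0.2071] F [ 0.8 -0.  -0.3] op 1.004 q [-1.144  0.69  -0.195  1.566  0.157  0.902 -0.215]
[[-0.924, 0.383, -0.001], [0.383, 0.924, -0.002], [-0.0, -0.002, -1.0]]
scene ['img', 'fx', 'fy', 'cx', 'cy', 'origin', 'rotation'] [-0.18827545  0.94585497  0.58675838] [-0.165, 0.507, 0.806, -0.258] 428.2772194051064Traceback (most recent call last):
  File "<stdin>", line 8, in <module>
  File "h.py", line 19, in px2w
    ray=d["rotation"]@np.array([p[0],-p[1],-1]); return d["origin"]+ray*(z-d["origin"][2])/ray[2]
        ~~~~~~~~~~~~~^~~~~~~~~~~~~~~~~~~~~~~~~~
ValueError: matmul: Input operand 1 has a mismatch in its core dimension 0, with gufunc signature (n?,k),(k,m?)->(n?,m?) (size 3 is different from 4)
```

```bash
sed -i 's|    return d$|    if d["rotation"].shape==(4,): d["rotation"]=R.from_quat(d["rotation"]).as_matrix()\n    return d|' h.py
python3 - <<'E'
from h import *
L=["case","cover","spare_clamp","alcohol_bottle","gauze_pack","thermometer","gel_tube","tape_roll","patient_yoke"]
for c in ["scene","top"]:
    d=cam(c); save(d,c+"0"); print(c,d["origin"],np.round(d["rotation"],3).tolist(),d["fx"])
    for l in L:
        for o in r.spot_point(l,c)[:3]:
            v,u=o["location"]; print(l,round(o["confidence"],2),(round(u),round(v)),np.round(px2w(d,u,v,0),3))
        for o in r.spot_in(l,c)[:1]: print("   rect",np.round(o["rect"]),round(o["confidence"],2))
E
```

```text
scene [-0.18827545  0.94585497  0.58675838] [[-0.812, 0.248, -0.528], [-0.583, -0.353, 0.732], [-0.005, 0.902, 0.432]] 428.2772194051064
case 0.7 (323, 204) [ 0.499 -0.006  0.   ]
cover 0.93 (323, 202) [ 0.506 -0.015 -0.   ]
cover 0.67 (413, 171) [ 0.388 -0.408  0.   ]
   rect [292. 176. 365. 219.] 0.79
spare_clamp 0.74 (383, 177) [ 0.449 -0.297  0.   ]
spare_clamp 0.53 (390, 159) [ 0.514 -0.473  0.   ]
   rect [374. 167. 396. 178.] 0.56
alcohol_bottle 0.75 (251, 284) [0.397 0.411 0.   ]
alcohol_bottle 0.7 (383, 175) [ 0.457 -0.311  0.   ]
   rect [239. 247. 252. 284.] 0.66
gauze_pack 0.84 (206, 262) [0.546 0.41  0.   ]
gauze_pack 0.25 (414, 169) [ 0.392 -0.424  0.   ]
   rect [195. 249. 221. 274.] 0.87
thermometer 0.41 (398, 187) [ 0.367 -0.248  0.   ]
gel_tube 0.49 (389, 161) [ 0.504 -0.445  0.   ]
tape_roll 0.72 (331, 173) [ 0.617 -0.22   0.   ]
   rect [325. 166. 341. 176.] 0.42
patient_yoke 0.58 (412, 174) [ 0.378 -0.377  0.   ]
   rect [292. 172. 366. 217.] 0.62
top [ 0.16752333 -0.02453732  1.65091721] [[0.007, 0.982, -0.191], [-1.0, 0.004, -0.015], [-0.014, 0.191, 0.981]] 514.5731200327243
cover 0.57 (332, 196) [ 0.504 -0.014  0.   ]
   rect [304. 156. 358. 236.] 0.86
spare_clamp 0.52 (418, 218) [ 0.433 -0.295  0.   ]
   rect [407. 208. 436. 226.] 0.74
alcohol_bottle 0.62 (198, 228) [0.398 0.421 0.   ]
   rect [190. 216. 197. 225.] 0.39
   rect [188. 173. 214. 199.] 0.56
thermometer 0.56 (401, 241) [ 0.356 -0.238  0.   ]
   rect [385. 235. 418. 242.] 0.66
gel_tube 0.69 (463, 199) [ 0.496 -0.443  0.   ]
   rect [447. 188. 482. 205.] 0.71
tape_roll 0.68 (392, 166) [ 0.605 -0.212  0.   ]
   rect [384. 157. 398. 172.] 0.52
patient_yoke 0.42 (448, 234) [ 0.38 -0.39  0.  ]
```

View pics/top0.png

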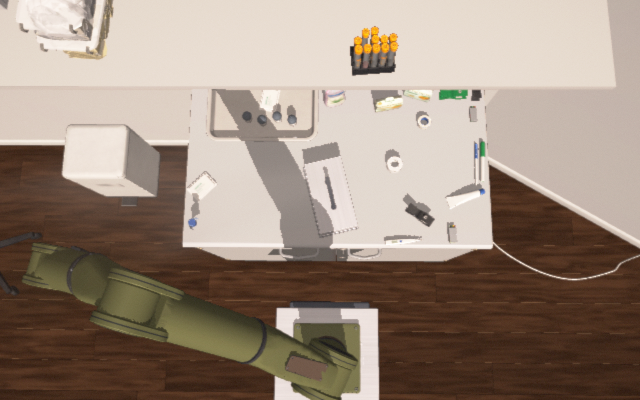

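View pics/scene0.png

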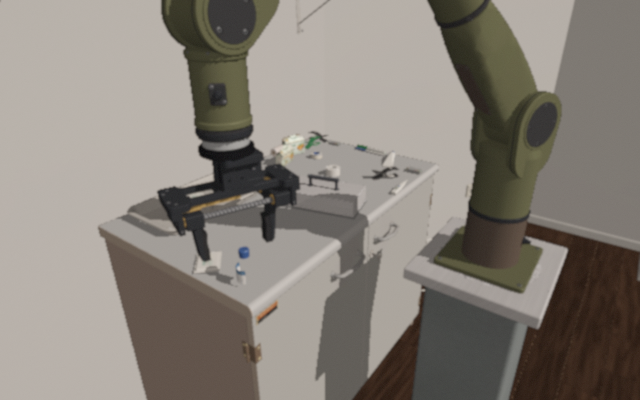

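```bash
python3 -m jog '[{"translation":[-0.59,-0.56,-0.08],"twist":0,"claw":100},{"translation":[-0.59,-0.56,-0.08],"twist":0,"claw":100},{"translation":[-0.59,-0.56,-0.08],"twist":0,"claw":100},{"translation":[-0.59,-0.56,-0.08],"twist":0,"claw":100},{"translation":[-0.59,-0.56,-0.08],"twist":0,"claw":100},{"translation":[-0.59,-0.56,-0.08],"twist":0,"claw":100},{"translation":[-0.59,-0.56,-0.08],"twist":0,"claw":100},{"translation":[-0.59,-0.56,-0.08],"twist":0,"claw":100},{"translation":[-0.59,-0.56,-0.08],"twist":0,"claw":100},{"translation":[-0.59,-0.56,-0.08],"twist":0,"claw":100},{"translation":[-0.59,-0.56,-0.08],"twist":0,"claw":100},{"translation":[-0.59,-0.56,-0.08],"twist":0,"claw":100},{"translation":[-0.59,-0.56,-0.08],"twist":0,"claw":100},{"translation":[-0.59,-0.56,-0.08],"twist":0,"claw":100},{"translation":[-0.59,-0.56,-0.08],"twist":0,"claw":100},{"translation":[-0.59,-0.56,-0.08],"twist":0,"claw":100},{"translation":[-0.59,-0.56,-0.08],"twist":0,"claw":100},{"translation":[-0.59,-0.56,-0.08],"twist":0,"claw":100},{"translation":[-0.59,-0.56,-0.08],"twist":0,"claw":100},{"translation":[-0.59,-0.56,-0.08],"twist":0,"claw":100}]'
python3 -m jog '[{"translation":[0,0,0],"twist":-0.95,"claw":100},{"translation":[0,0,0],"twist":-0.95,"claw":100},{"translation":[0,0,0],"twist":-0.95,"claw":100},{"translation":[0,0,0],"twist":-0.95,"claw":100},{"translation":[0,0,0],"twist":-0.95,"claw":100},{"translation":[0,0,0],"twist":-0.95,"claw":100},{"translation":[0,0,0],"twist":0,"claw":100}]'
python3 - <<'E'
from h import *
st(); d=cam("wrist"); save(d,"w1"); print(d["origin"],np.round(d["rotation"],3).tolist(),d["fx"])
for l,z in [("cover",0.004),("case",0),("spare_clamp",0)]:
    for o in r.spot_point(l,"wrist")[:3]:
        v,u=o["location"]; print(l,round(o["confidence"],2),(round(u),round(v)),np.round(px2w(d,u,v,z),4))
E
```

```text
clock: 3.67
tool_pos: [0.5043, -0.0188, 0.2723]
eef_rot: [0.195, 0.981, 0.0, 0.0]
contact_force: [0.6, 0.9, -0.0]
opening: 0.996
clock: 4.25
tool_pos: [0.5038, -0.0172, 0.2719]
eef_rot: [-0.103, 0.995, 0.0, 0.0]
contact_force: [0.4, 0.4, 0.4]
opening: 1.0
t 4.25 tcp [ 0.5038 -0.0172  0.2719] F [0.4 0.4 0.4] op 1.0 q [ 0.208  0.466 -0.404  1.831  0.229  0.891  1.475]
[[-0.979, -0.205, 0.0], [-0.205, 0.979, 0.0], [-0.0, 0.0, -1.0]]
[ 0.43976102 -0.03149791  0.44841736] [[-0.205, -0.946, -0.252], [0.979, -0.198, -0.053], [0.001, -0.257, 0.966]] 292.8236984991766
cover 0.77 (322, 167) [ 0.5068 -0.0084  0.004 ]
case 0.46 (569, 236) [0.5362 0.4141 0.    ]
spare_clamp 0.81 (135, 82) [ 0.4432 -0.2961  0.    ]
spare_clamp 0.71 (31, 104) [ 0.5043 -0.443   0.    ]
```

View pics/w1.png

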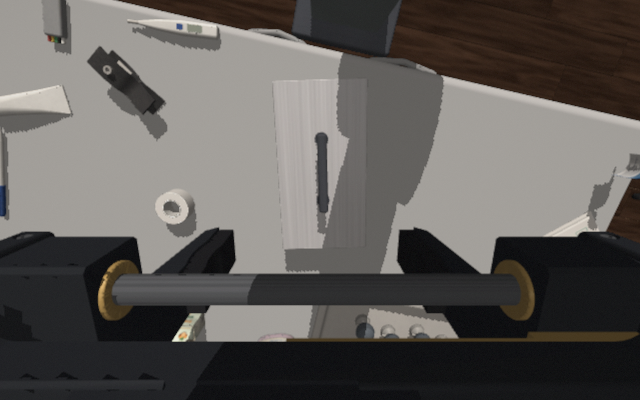

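Run:
```python
from h import *
d=cam("wrist"); g=cv2.cvtColor(d["img"],cv2.COLOR_RGB2GRAY)
m=(g[125:220,305:340]<75).astype(np.uint8)
ys,xs=np.nonzero(m); print(xs.min()+305,xs.max()+305,ys.min()+125,ys.max()+125)
for a,b in [(150,160),(170,180),(190,200)]:
    sel=(ys+125>=a)&(ys+125<b); print((a+b)/2,xs[sel].mean()+305)
for u,v in [(321,132),(323,212),(321,155),(323,195)]: print(px2w(d,u,v,.089))
for u,v in [(273,82),(366,80),(284,248),(367,247)]: print('c',px2w(d,u,v,.053))
save(d,"w1c",(262,70,382,260),4)
im=d["img"]
```

```text
316 328 133 212
155.0 321.7093023255814
175.0 322.0
195.0 322.59375
[ 0.45314037 -0.02196058  0.089     ]
[0.55116589 0.00115115 0.089     ]
[ 0.48005736 -0.0163368   0.089     ]
[ 0.52903729 -0.00351276  0.089     ]
c [ 0.40613491 -0.09319016  0.053     ]
c [0.38028628 0.0215218  0.053     ]
c [ 0.62791997 -0.04019952  0.053     ]
c [0.6020537  0.07858404 0.053     ]
```

```bash
python3 -c "
import cv2;i=cv2.imread('pics/w1c.png');cv2.imwrite('pics/w1d.png',cv2.resize(i,None,fx=.75,fy=.75))"
```

```text
(no output)
```

View pics/w1d.png

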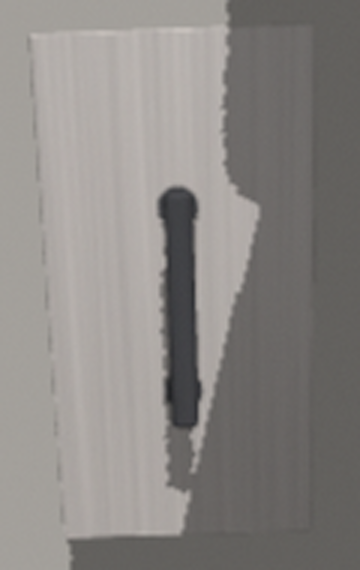

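```bash
python3 -m jog '[{"translation":[0,0.19,0.5],"twist":-0.33,"claw":100},{"translation":[0,0,0.8],"twist":0,"claw":100},{"translation":[0,0,0.8],"twist":0,"claw":100},{"translation":[0,0,0.8],"twist":0,"claw":100},{"translation":[0,0,0.8],"twist":0,"claw":100},{"translation":[0,0,0.6],"twist":0,"claw":100},{"translation":[0,0,0.5],"twist":0,"claw":100},{"translation":[0,0,0.35],"twist":0,"claw":100},{"translation":[0,0,0],"twist":0,"claw":100},{"translation":[0,0,0],"twist":0,"claw":0},{"translation":[0,0,0],"twist":0,"claw":0},{"translation":[0,0,0],"twist":0,"claw":0},{"translation":[0,0,0],"twist":0,"claw":0},{"translation":[0,0,0],"twist":0,"claw":0},{"translation":[0,0,0],"twist":0,"claw":0},{"translation":[0,0,0],"twist":0,"claw":0},{"translation":[0,0,0],"twist":0,"claw":0},{"translation":[0,0,0],"twist":0,"claw":0},{"translation":[0,0,0],"twist":0,"claw":0}]' 40
python3 -c "
from h import *
st()"
```

```text
clock: 6.08
tool_pos: [0.5023, -0.0097, 0.0659]
eef_rot: [-0.119, 0.993, 0.0, 0.0]
contact_force: [-0.9, 0.1, -0.9]
opening: 0.267
t 6.0833 tcp [ 0.5023 -0.0097  0.0659] F [-0.9  0.1 -0.9] op 0.267 q [ 0.063  0.776 -0.221  2.046  0.446  0.364  1.293]
[[-0.972, -0.236, -0.0], [-0.236, 0.972, 0.0], [-0.0, 0.0, -1.0]]
```

```bash
python3 -m jog '[{"translation":[0,0,0],"twist":0,"claw":0},{"translation":[0,0,0],"twist":0,"claw":0},{"translation":[0,0,0],"twist":0,"claw":0},{"translation":[0,0,0],"twist":0,"claw":0},{"translation":[0,0,0],"twist":0,"claw":0},{"translation":[0,0,0],"twist":0,"claw":0},{"translation":[0,0,0],"twist":0,"claw":0},{"translation":[0,0,-0.05],"twist":0,"claw":0},{"translation":[0,0,-0.1],"twist":0,"claw":0},{"translation":[0,0,-0.2],"twist":0,"claw":0},{"translation":[0,0,-0.3],"twist":0,"claw":0},{"translation":[0,0,-0.4],"twist":0,"claw":0},{"translation":[0,0,-0.5],"twist":0,"claw":0},{"translation":[0,0,-0.5],"twist":0,"claw":0},{"translation":[0,0,-0.4],"twist":0,"claw":0},{"translation":[0,0,-0.2],"twist":0,"claw":0},{"translation":[0,0,0],"twist":0,"claw":0}]' 40
python3 - <<'E'
from h import *
s,e=st(); d=cam("wrist"); save(d,"w2")
d=cam("top"); save(d,"t2",(180,80,500,260),2.4)
E
```

```text
clock: 7.5
tool_pos: [0.5035, -0.0096, 0.1739]
eef_rot: [-0.119, 0.993, -0.0, 0.002]
contact_force: [0.5, -0.1, -0.2]
opening: 0.002
t 7.5 tcp [ 0.5035 -0.0096  0.1739] F [ 0.5 -0.1 -0.2] op 0.002 q [ 0.153  0.597 -0.356  1.963  0.337  0.635  1.389]
[[-0.972, -0.236, 0.004], [-0.236, 0.972, 0.0], [-0.004, -0.001, -1.0]]
```

View pics/t2.png

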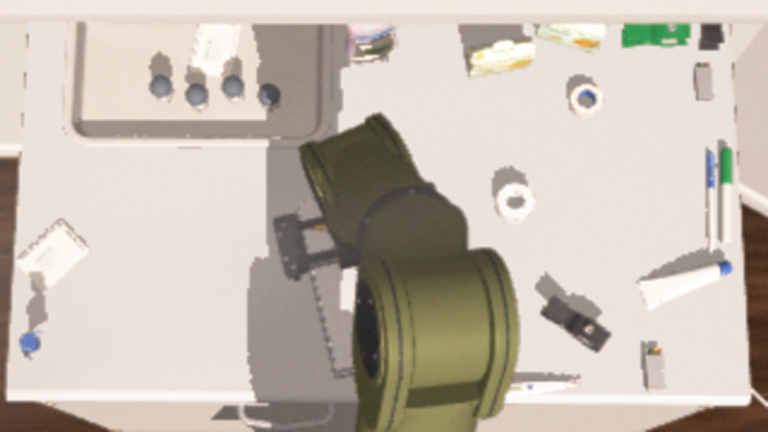

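View pics/w2.png

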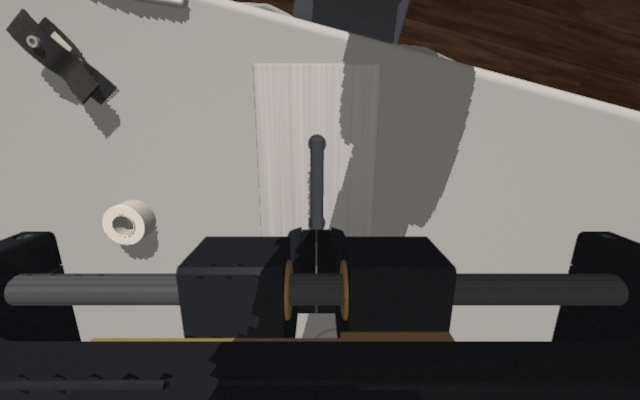

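Run:
```python
from h import *
s,e=st(); d=cam("wrist"); save(d,"w3c",(255,55,385,240),3)
for u,v in [(317,134),(317,229),(317,180)]: print(px2w(d,u,v,.089))
for u,v in [(253,65),(380,65)]: print(px2w(d,u,v,.053))
for z in (0,.019): # where tip/grasp points project
    p=d["rotation"].T@(np.array(s["tool_pos"])-e[:,2]*z-d["origin"]); print(d["cx"]+d["fx"]*p[0]/-p[2], d["cy"]-d["fy"]*p[1]/-p[2])
```

```text
t 7.6 tcp [ 0.5021 -0.0099  0.1719] F [-0.5 -0.4 -1.3] op 0.005 q [ 0.152  0.6   -0.355  1.965  0.338  0.634  1.389]
[[-0.972, -0.236, 0.0], [-0.236, 0.972, -0.0], [-0.0, -0.0, -1.0]]
[ 0.45039773 -0.02216146  0.089     ]
[ 0.5356807  -0.00137552  0.089     ]
[ 0.48988211 -0.01253797  0.089     ]
[ 0.40496836 -0.09448161  0.053     ]
[0.37704986 0.02054264 0.053     ]
317.08066588463197 225.14109172089397
317.22057257669854 236.66305527547365
```

```bash
python3 -m jog '[{"translation":[0,0,0],"twist":0,"claw":60},{"translation":[0,0,0],"twist":0,"claw":60},{"translation":[0,0,0],"twist":0,"claw":60},{"translation":[0,0,0],"twist":0,"claw":60},{"translation":[0,0,0],"twist":0,"claw":60},{"translation":[0,0,0],"twist":0,"claw":60},{"translation":[0,0,0],"twist":0,"claw":60},{"translation":[0,0,0],"twist":0,"claw":60},{"translation":[0,0,0.5],"twist":0,"claw":60},{"translation":[0,0,0.7],"twist":0,"claw":60},{"translation":[0,0,0.7],"twist":0,"claw":60},{"translation":[0,0,0.5],"twist":0,"claw":60},{"translation":[0,0,0.3],"twist":0,"claw":60},{"translation":[0,0,0],"twist":0,"claw":60}]' 50
python3 -m jog '[{"translation":[0,0,0],"twist":0,"claw":0},{"translation":[0,0,0],"twist":0,"claw":0},{"translation":[0,0,0],"twist":0,"claw":0},{"translation":[0,0,0],"twist":0,"claw":0},{"translation":[0,0,0],"twist":0,"claw":0},{"translation":[0,0,0],"twist":0,"claw":0},{"translation":[0,0,0],"twist":0,"claw":0},{"translation":[0,0,0],"twist":0,"claw":0},{"translation":[0,0,0],"twist":0,"claw":0},{"translation":[0,0,0],"twist":0,"claw":0},{"translation":[0,0,0],"twist":0,"claw":0},{"translation":[0,0,0],"twist":0,"claw":0}]' 50
```

```text
clock: 8.82
tool_pos: [0.5007, -0.0096, 0.0617]
eef_rot: [-0.119, 0.993, 0.0, -0.002]
contact_force: [0.7, 0.5, -0.1]
opening: 0.601
clock: 9.82
tool_pos: [0.5022, -0.0097, 0.0639]
eef_rot: [-0.119, 0.993, 0.0, -0.0]
contact_force: [0.1, -0.4, 0.1]
opening: 0.006
```

Run:
```python
from h import *
s,e=st(); d=cam("wrist"); a=d["img"].copy(); d2=cam("scene"); 
save(d,"w4",(160,100,480,320),2)
save(d2,"s4",(260,130,420,250),4)
A=cv2.imread("pics/w4.png");B=cv2.imread("pics/s4.png")
A=cv2.resize(A,(400,275));B=cv2.resize(B,(400,300))
cv2.imwrite("pics/c4.png",cv2.resize(np.vstack([A,B]),(400,575)))
```

```text
t 9.8167 tcp [ 0.5022 -0.0097  0.0639] F [ 0.1 -0.4  0.1] op 0.006 q [ 0.063  0.78  -0.222  2.047  0.454  0.361  1.285]
[[-0.972, -0.236, -0.0], [-0.236, 0.972, 0.0], [0.0, 0.0, -1.0]]
```

View pics/c4.png

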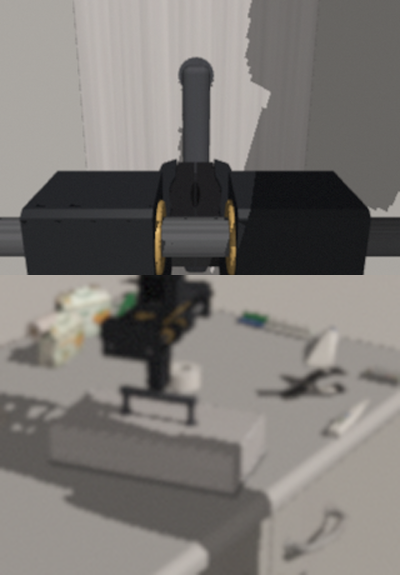

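Run:
```python
from h import *
s,e=st(); d=cam("scene")
def pj(p):
    q=d["rotation"].T@(np.array(p)-d["origin"]); return np.array([d["cx"]+d["fx"]*q[0]/-q[2], d["cy"]-d["fy"]*q[1]/-q[2]])
c=np.array([.5023,-.0096]); a=np.array([.972,.236])
P={"tip":s["tool_pos"],"bar0":[*(c-.05*a),.083],"bar1":[*(c+.05*a),.083],"barmid":[*c,.083],"foot0":[*(c-.044*a),.053],"foot1":[*(c+.044*a),.053],"c":[*(c-.116*a+.0605*np.array([-.236,.972])),.004]}
im=d["img"][130:250,260:420,::-1]; im=cv2.resize(im,None,fx=4.5,fy=4.5,interpolation=cv2.INTER_CUBIC)
for k,p in P.items():
    u=pj(p); print(k,np.round(u,1)); x=((u-[260,130]+.5)*4.5).astype(int); cv2.circle(im,tuple(int(i) for i in x),2,(0,0,255),-1); 
cv2.imwrite("pics/s5.png",im)
```

```text
t 9.9167 tcp [ 0.5023 -0.0097  0.0639] F [ 0.7 -0.9 -0.1] op 0.006 q [ 0.063  0.78  -0.222  2.047  0.454  0.361  1.285]
[[-0.972, -0.236, 0.0], [-0.236, 0.972, 0.0], [-0.0, 0.0, -1.0]]
tip [322.9 184. ]
bar0 [338.5 180.6]
bar1 [307.5 175.8]
barmid [322.8 178.2]
foot0 [336.5 189.5]
foot1 [309.5 185.1]
c [352.6 217.1]
```

View pics/s5.png

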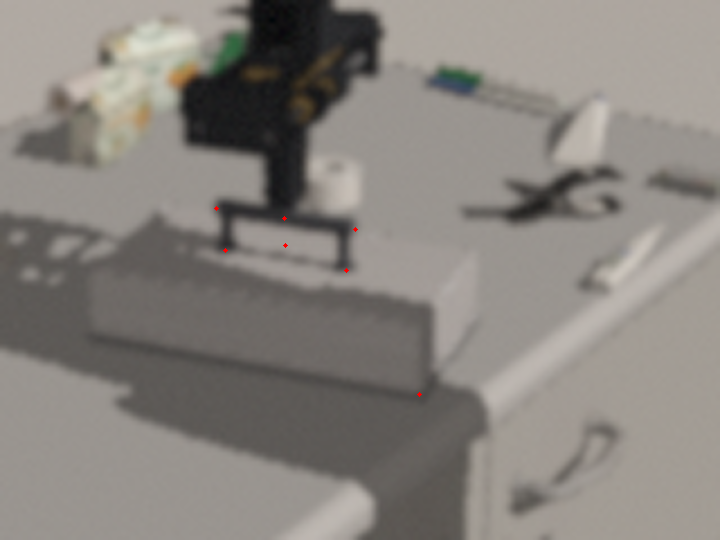

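```bash
python3 -m jog '[{"translation":[0,0,-0.5],"twist":0,"claw":0},{"translation":[0,0,-0.5],"twist":0,"claw":0},{"translation":[0,0,-0.5],"twist":0,"claw":0},{"translation":[0,0,0],"twist":0,"claw":0},{"translation":[0,0,0],"twist":0,"claw":0}]'
python3 - <<'E'
from h import *
s,e=st(); t=np.array(s["tool_pos"])
for c in ("scene","top"):
  d=cam(c); g=cv2.cvtColor(d["img"],cv2.COLOR_RGB2GRAY)
  def pj(p):
    q=d["rotation"].T@(np.array(p)-d["origin"]); return np.array([d["cx"]+d["fx"]*q[0]/-q[2], d["cy"]-d["fy"]*q[1]/-q[2]])
  for h in (0,.02,.03,.04): print(c,h,np.round(pj(t+[0,0,h]),1))
  if c=="scene":
    for v in range(155,186): print(v,g[v,312:336].tolist())
E
```

```text
clock: 10.38
tool_pos: [0.5029, -0.0097, 0.1246]
eef_rot: [-0.119, 0.993, -0.0, 0.001]
contact_force: [0.8, -0.0, -0.7]
opening: 0.007
t 10.3833 tcp [ 0.5029 -0.0097  0.1246] F [ 0.8 -0.  -0.7] op 0.007 q [ 0.119  0.675 -0.307  2.008  0.396  0.513  1.336]
[[-0.972, -0.236, 0.002], [-0.236, 0.972, 0.0], [-0.002, -0.0, -1.0]]
scene 0 [322.6 165.1]
scene 0.02 [322.6 158.8]
scene 0.03 [322.5 155.5]
scene 0.04 [322.5 152.3]
155 [121, 126, 128, 132, 138, 139, 128, 111, 93, 79, 65, 58, 56, 73, 99, 126, 140, 148, 150, 149, 149, 149, 149, 149]
156 [111, 118, 127, 141, 152, 160, 162, 154, 142, 130, 115, 104, 102, 109, 128, 141, 148, 148, 149, 149, 149, 150, 149, 148]
157 [110, 119, 129, 143, 157, 167, 173, 173, 168, 158, 146, 138, 135, 137, 142, 148, 149, 148, 149, 148, 148, 148, 149, 148]
158 [122, 122, 128, 139, 152, 161, 168, 170, 167, 158, 151, 149, 147, 147, 148, 149, 149, 149, 149, 149, 149, 149, 148, 148]
159 [138, 133, 131, 136, 145, 151, 155, 156, 155, 151, 149, 149, 149, 149, 149, 149, 149, 149, 149, 149, 148, 149, 149, 149]
160 [148, 144, 143, 143, 146, 149, 150, 149, 149, 148, 148,
[... 2462 characters left out ...]
 [130, 148, 151, 152, 151, 152, 150, 149, 146, 145, 144, 143, 138, 133, 127, 120, 115, 113, 111, 104, 98, 89, 74, 56]
182 [126, 146, 151, 153, 153, 152, 151, 152, 153, 152, 152, 152, 151, 150, 146, 146, 143, 142, 143, 140, 132, 126, 106, 71]
183 [112, 137, 148, 151, 151, 153, 154, 153, 153, 154, 153, 153, 153, 154, 154, 152, 152, 154, 152, 152, 150, 144, 126, 87]
184 [92, 117, 133, 138, 143, 148, 151, 152, 152, 152, 151, 152, 154, 154, 153, 154, 154, 154, 153, 154, 153, 150, 132, 92]
185 [96, 111, 115, 118, 127, 136, 141, 141, 139, 140, 140, 143, 150, 152, 153, 152, 153, 155, 154, 155, 154, 151, 133, 92]
top 0 [330.1 188.3]
top 0.02 [330.  186.9]
top 0.03 [330.  186.1]
top 0.04 [330.  185.4]
```

```bash
python3 -m jog '[{"translation":[0,0,0],"twist":0,"claw":60},{"translation":[0,0,0],"twist":0,"claw":60},{"translation":[0,0,0],"twist":0,"claw":60},{"translation":[0,0,0],"twist":0,"claw":60},{"translation":[0,0,0],"twist":0,"claw":60},{"translation":[0,0,0],"twist":0,"claw":60},{"translation":[0,0,0],"twist":0,"claw":60},{"translation":[0,0,0.4],"twist":0,"claw":60},{"translation":[0,0,0.5],"twist":0,"claw":60},{"translation":[0,0,0.4],"twist":0,"claw":60},{"translation":[0,0,0.2],"twist":0,"claw":60},{"translation":[0,0,0.1],"twist":0,"claw":60},{"translation":[0,0,0],"twist":0,"claw":60}]' 50
python3 -m jog '[{"translation":[0,0,0.1],"twist":0,"claw":60},{"translation":[0,0,0.1],"twist":0,"claw":60},{"translation":[0,0,0.1],"twist":0,"claw":60},{"translation":[0,0,0.1],"twist":0,"claw":60},{"translation":[0,0,0],"twist":0,"claw":60}]' 50
python3 -m jog '[{"translation":[0,0,0],"twist":0,"claw":0},{"translation":[0,0,0],"twist":0,"claw":0},{"translation":[0,0,0],"twist":0,"claw":0},{"translation":[0,0,0],"twist":0,"claw":0},{"translation":[0,0,0],"twist":0,"claw":0},{"translation":[0,0,0],"twist":0,"claw":0},{"translation":[0,0,0],"twist":0,"claw":0},{"translation":[0,0,0],"twist":0,"claw":0},{"translation":[0,0,0],"twist":0,"claw":0}]' 50
python3 -c "
from h import *
st()"
```

```text
clock: 11.57
tool_pos: [0.502, -0.0096, 0.0594]
eef_rot: [-0.119, 0.993, 0.0, -0.001]
contact_force: [0.7, -0.2, -0.5]
opening: 0.602
clock: 11.98
tool_pos: [0.502, -0.0097, 0.0434]
eef_rot: [-0.119, 0.993, 0.0, -0.0]
contact_force: [-0.2, -0.3, -0.4]
opening: 0.6
clock: 12.73
tool_pos: [0.5022, -0.0095, 0.0439]
eef_rot: [-0.119, 0.993, 0.0, -0.0]
contact_force: [-1.3, -0.4, -0.5]
opening: 0.127
t 12.7333 tcp [ 0.5022 -0.0095  0.0439] F [-1.3 -0.4 -0.5] op 0.127 q [ 0.046  0.816 -0.194  2.056  0.476  0.312  1.266]
[[-0.972, -0.237, -0.0], [-0.237, 0.972, 0.0], [-0.0, 0.0, -1.0]]
```

```bash
python3 -m jog '[{"translation":[0,0,0],"twist":0,"claw":35},{"translation":[0,0,0],"twist":0,"claw":35},{"translation":[0,0,0],"twist":0,"claw":35},{"translation":[0,0,0.08],"twist":0,"claw":35},{"translation":[0,0,0.08],"twist":0,"claw":35},{"translation":[0,0,0],"twist":0,"claw":0},{"translation":[0,0,0],"twist":0,"claw":0},{"translation":[0,0,0],"twist":0,"claw":0},{"translation":[0,0,0],"twist":0,"claw":0},{"translation":[0,0,0],"twist":0,"claw":0},{"translation":[0,0,0],"twist":0,"claw":0}]' 50
python3 -m jog '[{"translation":[0,0,-0.05],"twist":0,"claw":0},{"translation":[0,0,-0.1],"twist":0,"claw":0},{"translation":[0,0,-0.15],"twist":0,"claw":0},{"translation":[0,0,-0.2],"twist":0,"claw":0},{"translation":[0,0,-0.2],"twist":0,"claw":0},{"translation":[0,0,-0.25],"twist":0,"claw":0},{"translation":[0,0,-0.3],"twist":0,"claw":0},{"translation":[0,0,-0.3],"twist":0,"claw":0},{"translation":[0,0,-0.3],"twist":0,"claw":0},{"translation":[0,0,-0.3],"twist":0,"claw":0},{"translation":[0,0,-0.2],"twist":0,"claw":0},{"translation":[0,0,-0.1],"twist":0,"claw":0},{"translation":[0,0,0],"twist":0,"claw":0}]' 50
python3 - <<'E'
from h import *
st(); d=cam("wrist"); save(d,"w6"); print(r.spot_point("cover","wrist")[:1])
d=cam("scene"); save(d,"s6",(240,120,420,255),3)
A=cv2.imread("pics/w6.png");B=cv2.imread("pics/s6.png");B=cv2.resize(B,(480,360));A=cv2.resize(A,(480,300))
cv2.imwrite("pics/c6.png",cv2.resize(np.vstack([A,B]),None,fx=.9,fy=.9))
E
```

```text
clock: 13.65
tool_pos: [0.5021, -0.0097, 0.0374]
eef_rot: [-0.119, 0.993, 0.0, -0.0]
contact_force: [-0.1, -0.3, -1.9]
opening: 0.126
clock: 14.73
tool_pos: [0.5028, -0.0097, 0.1366]
eef_rot: [-0.119, 0.993, -0.0, 0.001]
contact_force: [-0.4, 0.0, -2.4]
opening: 0.131
t 14.7333 tcp [ 0.5028 -0.0097  0.1366] F [-0.4  0.  -2.4] op 0.131 q [ 0.13   0.656 -0.325  1.998  0.386  0.544  1.345]
[[-0.972, -0.236, 0.002], [-0.236, 0.972, 0.0], [-0.002, -0.0, -1.0]]
[{'location': [209.9, 314.1], 'confidence': 0.85}]
```

```bash
python3 -m jog '[{"translation":[-0.06,0.21,0],"twist":0,"claw":0},{"translation":[-0.12,0.43,0],"twist":0,"claw":0},{"translation":[-0.12,0.43,0],"twist":0,"claw":0},{"translation":[-0.12,0.43,0],"twist":0,"claw":0},{"translation":[-0.12,0.43,0],"twist":0,"claw":0},{"translation":[-0.12,0.43,0],"twist":0,"claw":0},{"translation":[-0.12,0.43,0],"twist":0,"claw":0},{"translation":[-0.12,0.43,0],"twist":0,"claw":0},{"translation":[-0.12,0.43,0],"twist":0,"claw":0},{"translation":[-0.12,0.43,0],"twist":0,"claw":0},{"translation":[-0.12,0.43,0],"twist":0,"claw":0},{"translation":[-0.12,0.43,0],"twist":0,"claw":0},{"translation":[-0.06,0.21,0],"twist":0,"claw":0},{"translation":[0,0,0],"twist":0,"claw":0},{"translation":[0,0,0.4],"twist":0,"claw":0},{"translation":[0,0,0.6],"twist":0,"claw":0},{"translation":[0,0,0.5],"twist":0,"claw":0},{"translation":[0,0,0.3],"twist":0,"claw":0},{"translation":[0,0,0],"twist":0,"claw":0},{"translation":[0,0,0],"twist":0,"claw":0}]' 50
python3 - <<'E'
from h import *
st(); d=cam("top"); save(d,"t7",(180,80,500,260),2.4)
E
```

```text
clock: 16.55
tool_pos: [0.509, 0.2028, 0.063]
eef_rot: [-0.119, 0.993, -0.001, -0.001]
contact_force: [-0.1, 0.0, -1.8]
opening: 0.127
t 16.55 tcp [0.509  0.2028 0.063 ] F [-0.1  0.  -1.8] op 0.127 q [-0.33   0.814 -0.225  1.91   0.376  0.46   0.983]
[[-0.972, -0.236, -0.002], [-0.236, 0.972, -0.002], [0.002, -0.001, -1.0]]
```

View pics/t7.png

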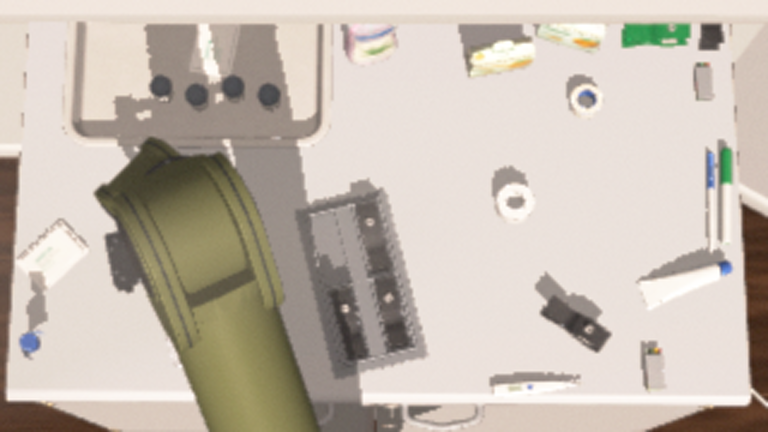

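```bash
python3 -m jog '[{"translation":[0,0,0.2],"twist":0,"claw":0},{"translation":[0,0,0.2],"twist":0,"claw":0},{"translation":[0,0,0.15],"twist":0,"claw":0},{"translation":[0,0,0.06],"twist":0,"claw":0},{"translation":[0,0,0.04],"twist":0,"claw":0},{"translation":[0,0,0.04],"twist":0,"claw":0},{"translation":[0,0,0.03],"twist":0,"claw":0},{"translation":[0,0,0],"twist":0,"claw":0},{"translation":[0,0,0],"twist":0,"claw":0}]' 50
python3 -c "
from h import *
st()"
```

```text
clock: 17.35
tool_pos: [0.5096, 0.2042, 0.0348]
eef_rot: [-0.119, 0.993, 0.0, 0.0]
contact_force: [0.3, -0.2, -2.7]
opening: 0.133
t 17.35 tcp [0.5096 0.2042 0.0348] F [ 0.3 -0.2 -2.7] op 0.133 q [-0.348  0.862 -0.197  1.92   0.395  0.397  0.965]
[[-0.972, -0.236, 0.0], [-0.236, 0.972, 0.0], [-0.0, 0.0, -1.0]]
```

```bash
python3 -m jog '[{"translation":[0,0,0.03],"twist":0,"claw":0},{"translation":[0,0,0.02],"twist":0,"claw":0},{"translation":[0,0,0],"twist":0,"claw":0}]' 50
python3 -c "
from h import *
st()"
```

```text
clock: 17.6
tool_pos: [0.5098, 0.2042, 0.0334]
eef_rot: [-0.119, 0.993, 0.0, 0.0]
contact_force: [-1.0, -1.6, 2.5]
opening: 0.13
t 17.6 tcp [0.5098 0.2042 0.0334] F [-1.  -1.6  2.5] op 0.13 q [-0.35   0.864 -0.195  1.92   0.396  0.393  0.964]
[[-0.972, -0.236, 0.001], [-0.236, 0.972, 0.0], [-0.001, -0.0, -1.0]]
```

```bash
python3 -m jog '[{"translation":[0,0,0],"twist":0,"claw":60},{"translation":[0,0,0],"twist":0,"claw":60},{"translation":[0,0,0],"twist":0,"claw":60},{"translation":[0,0,0],"twist":0,"claw":60},{"translation":[0,0,0],"twist":0,"claw":60},{"translation":[0,0,0],"twist":0,"claw":60},{"translation":[0,0,-0.3],"twist":0,"claw":60},{"translation":[0,0,-0.8],"twist":0,"claw":60},{"translation":[0,0,-0.8],"twist":0,"claw":60},{"translation":[0,0,-0.8],"twist":0,"claw":60},{"translation":[0,0,-0.8],"twist":0,"claw":60},{"translation":[0,0,-0.8],"twist":0,"claw":60},{"translation":[0,0,-0.8],"twist":0,"claw":100}]' 20
python3 -m jog '[{"translation":[0.2,-0.7,0],"twist":0,"claw":100},{"translation":[0.2,-0.7,0],"twist":0,"claw":100},{"translation":[0.2,-0.7,0],"twist":0,"claw":100},{"translation":[0.2,-0.7,0],"twist":0,"claw":100},{"translation":[0.2,-0.7,0],"twist":0,"claw":100},{"translation":[0.2,-0.7,0],"twist":0,"claw":100},{"translation":[0.2,-0.7,0],"twist":0,"claw":100},{"translation":[0,0,0],"twist":0,"claw":100},{"translation":[0,0,0],"twist":0,"claw":100}]' 20
python3 - <<'E'
from h import *
st(); d=cam("wrist"); save(d,"w8"); 
for l,z in [("cover",0.0),("case",0),("spare_clamp",0),("stored_clamp_1",0.004)]:
    for o in r.spot_point(l,"wrist")[:4]:
        v,u=o["location"]; print(l,round(o["confidence"],2),(round(u),round(v)),np.round(px2w(d,u,v,z),4))
import pickle; pickle.dump(d,open("d8.pkl","wb"))
E
```

```text
clock: 18.68
tool_pos: [0.5091, 0.2039, 0.2383]
eef_rot: [-0.119, 0.993, 0.0, -0.0]
contact_force: [1.0, 0.0, -0.5]
opening: 0.656
clock: 19.43
tool_pos: [0.5011, -0.0016, 0.2366]
eef_rot: [-0.117, 0.993, -0.0, -0.0]
contact_force: [0.2, 0.7, 0.2]
opening: 0.999
t 19.4333 tcp [ 0.5011 -0.0016  0.2366] F [0.2 0.7 0.2] op 0.999 q [ 0.152  0.504 -0.371  1.89   0.249  0.793  1.452]
[[-0.973, -0.232, -0.0], [-0.232, 0.973, -0.001], [0.001, -0.001, -1.0]]
cover 0.8 (452, 206) [0.5105 0.2053 0.    ]
case 0.59 (310, 166) [ 0.5023 -0.0115  0.    ]
spare_clamp 0.69 (109, 74) [ 0.4452 -0.2955  0.    ]
spare_clamp 0.57 (310, 166) [ 0.5011 -0.0103  0.    ]
stored_clamp_1 0.9 (332, 129) [0.4447 0.0074 0.004 ]
stored_clamp_1 0.85 (290, 206) [ 0.5653 -0.0261  0.004 ]
stored_clamp_1 0.77 (290, 124) [ 0.4523 -0.0506  0.004 ]
```

View pics/w8.png

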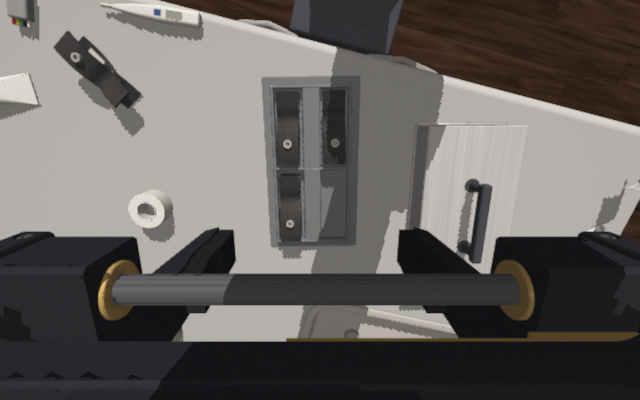

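Run:
```python
from h import *
import pickle; d=pickle.load(open("d8.pkl","rb"))
P=lambda u,v,z:px2w(d,u,v,z)[:2]
C=np.array([P(u,v,.004) for u,v in [(262,77),(358,77),(272,247),(355,244)]]); print("plate",C.round(4).tolist(),C.mean(0))
B=np.array([P(u,v,.017) for u,v in [(270,86),(351,86),(277,242),(349,241)]]); print("block",B.round(4).tolist(),B.mean(0))
for Q in (C,B):
    for a,b in ((0,2),(1,3)):
        w=Q[b]-Q[a]; print(np.linalg.norm(w),np.degrees(np.arctan2(w[1],w[0])))
g=cv2.cvtColor(d["img"],cv2.COLOR_RGB2GRAY)
save(d,"w8c",(250,65,370,255),3)
# clamp mask
m=np.zeros_like(g); m[25:115,45:148]=(g[25:115,45:148]<70)
n,l,s,c=cv2.connectedComponentsWithStats(m); i=1+np.argmax(s[1:,4]); print(s[i])
v,u=np.nonzero(l==i); w=np.array([P(a,b,.025) for a,b in zip(u[::3],v[::3])]); rr=cv2.minAreaRect((w*1000).astype(np.float32)); print(rr)
ev,V=np.linalg.eigh(np.cov(w.T)); print(w.mean(0),np.degrees(np.arctan2(V[1,1],V[0,1])))
save(d,"w8s",(40,20,160,130),4)
A=cv2.imread("pics/w8c.png");Bq=cv2.imread("pics/w8s.png");Z=np.zeros((570,840,3),np.uint8);Z[:570,:360]=A;Z[:440,360:840]=Bq;cv2.imwrite("pics/c8.png",cv2.resize(Z,(796,540)))
```

```text
plate [[0.4021, -0.0983], [0.3731, 0.0235], [0.6349, -0.0389], [0.601, 0.0821]] [ 0.50278147 -0.00790385]
block [[0.4114, -0.0838], [0.3875, 0.0164], [0.6192, -0.0326], [0.5933, 0.0691]] [ 0.50284053 -0.00773823]
0.24023536907159418 14.319318917816148
0.23531497043290087 14.422525525249071
0.21399006098591505 13.843974023899824
0.21242852644074234 14.387789879685803
[  55   32   86   76 2158]
((444.4350280761719, -291.87384033203125), (104.02941131591797, 37.35942840576172), 55.51414108276367)
[ 0.44450667 -0.29216745] 58.952270059740435
```

View pics/c8.png

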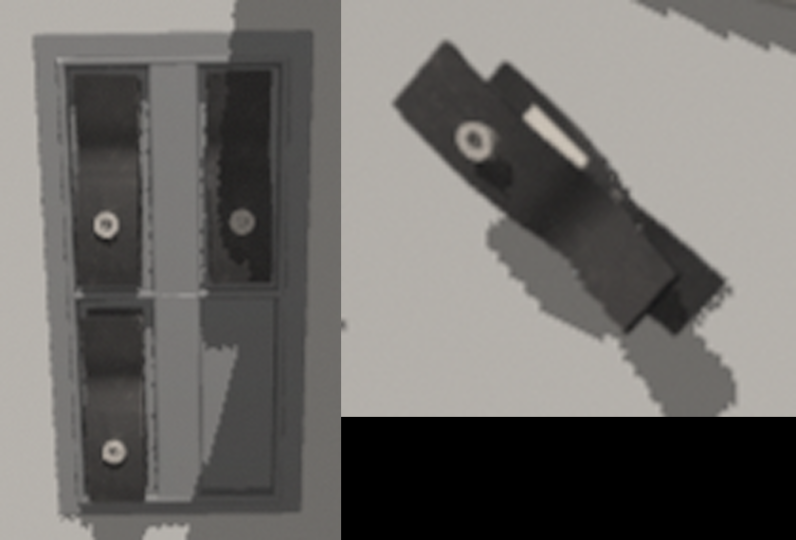

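Run:
```python
from h import *
import pickle; d=pickle.load(open("d8.pkl","rb"))
Q=np.array([px2w(d,40+(x-341)/3.79,20+y/3.79,.037)[:2] for x,y in [(445,42),(395,103),(678,275),(628,330)]])
print(Q.round(4),Q.mean(0)); 
for a,b in ((0,2),(1,3),(0,1),(2,3)):
    w=Q[b]-Q[a]; print(np.linalg.norm(w).round(4),np.degrees(np.arctan2(w[1],w[0])))
E4=np.array([px2w(d,u,v,.017)[:2] for u,v in [(321.4,169.5),(347.8,169.5),(321.9,238.5),(347.8,238.5)]]); print("cell",E4.round(4),E4.mean(0))
```

```text
[[ 0.4084 -0.3197]
 [ 0.4293 -0.3343]
 [ 0.4598 -0.2457]
 [ 0.4806 -0.2602]] [ 0.44454068 -0.28996773]
0.0901 55.21906074083267
0.0901 55.3265287197574
0.0256 -35.06204190326953
0.0254 -34.974056234567264
cell [[0.5004 0.0051]
 [0.492  0.0402]
 [0.5986 0.0298]
 [0.5899 0.0664]] [0.54523629 0.03538023]
```

```bash
python3 -m jog '[{"translation":[0.31,-0.67,0],"twist":0,"claw":100},{"translation":[0.31,-0.67,0],"twist":0,"claw":100},{"translation":[0.31,-0.67,0],"twist":0,"claw":100},{"translation":[0.31,-0.67,0],"twist":0,"claw":100},{"translation":[0.31,-0.67,0],"twist":0,"claw":100},{"translation":[0.31,-0.67,0],"twist":0,"claw":100},{"translation":[0.31,-0.67,0],"twist":0,"claw":100},{"translation":[0.31,-0.67,0],"twist":0,"claw":100},{"translation":[0.31,-0.67,0],"twist":0,"claw":100},{"translation":[0.3,-0.67,0],"twist":0,"claw":100},{"translation":[0,0,0],"twist":-1,"claw":100},{"translation":[0,0,0],"twist":-1,"claw":100},{"translation":[0,0,0],"twist":-1,"claw":100},{"translation":[0,0,0],"twist":-1,"claw":100},{"translation":[0,0,0],"twist":-1,"claw":100},{"translation":[0,0,0],"twist":-1,"claw":100},{"translation":[0,0,0],"twist":-1,"claw":100},{"translation":[0,0,0],"twist":0,"claw":100},{"translation":[0,0,0],"twist":0,"claw":100}]' 30
python3 - <<'E'
from h import *
s,e=st(); print("tool y ang",np.degrees(np.arctan2(e[1,1],e[0,1])))
d=cam("wrist")
for o in r.spot_point("spare_clamp","wrist")[:2]:
    v,u=o["location"]; print(round(o["confidence"],2),(u,v),px2w(d,u,v,0)[:2])
for o in r.spot_in("spare_clamp","wrist")[:1]: print(o)
t=np.array(s["tool_pos"])
g=cv2.cvtColor(d["img"],cv2.COLOR_RGB2GRAY); m=(g<75).astype(np.uint8); m[225:]=0
n,l,S,c=cv2.connectedComponentsWithStats(m)
for i in range(1,n):
    if S[i,4]>1500:
        v,u=np.nonzero(l==i); rr=cv2.minAreaRect(np.c_[u,v].astype(np.float32)); print(S[i],c[i],rr)
        for z in (.02,.037): 
            w=np.array([px2w(d,a,b,z)[:2] for a,b in cv2.boxPoints(rr)]); print(z,w.mean(0),(w-w.mean(0)).round(4).tolist())
E
```

```text
clock: 21.27
tool_pos: [0.4451, -0.2885, 0.2366]
eef_rot: [-0.466, 0.885, 0.0, 0.0]
contact_force: [0.4, 0.2, -0.3]
opening: 0.997
t 21.2667 tcp [ 0.4451 -0.2885  0.2366] F [ 0.4  0.2 -0.3] op 0.997 q [ 0.863  0.578 -0.607  1.802  0.411  0.891  2.609]
[[-0.565, -0.825, 0.0], [-0.825, 0.565, 0.001], [-0.001, 0.0, -1.0]]
tool y ang 145.58989900666398
0.75 (311.7, 161.2) [ 0.4457681  -0.29903646]
{'rect': [300.6, 126.9, 321.8, 201.3], 'confidence': 0.65}
[ 147    0   69   50 1759] [172.79533826  16.26094372] ((181.0, 24.5), (49.0, 68.0), 90.0)
0.02 [ 0.48017606 -0.52483788] [[0.0156, -0.0426], [-0.0505, 0.0027], [-0.0169, 0.0435], [0.0518, -0.0036]]
0.037 [ 0.4770644 -0.5169989] [[0.0149, -0.0407], [-0.0483, 0.0026], [-0.0161, 0.0416], [0.0495, -0.0034]]
[  302     0   338   225 46751] [479.81889157  90.15518385] ((470.5, 112.0), (224.0, 337.0), 90.0)
0.02 [ 0.24486704 -0.22571363] [[0.1003, -0.2385], [-0.2272, -0.014], [-0.1346, 0.2621], [0.2615, -0.0095]]
0.037 [ 0.25193288 -0.23081226] [[0.096, -0.2282], [-0.2174, -0.0134], [-0.1288, 0.2507], [0.2501, -0.0091]]
[ 598  112   42  113 1894] [623.49577614 178.21119324] ((618.5, 168.0), (112.0, 41.0), 90.0)
0.02 [ 0.10789087 -0.05495983] [[-0.0047, -0.0897], [-0.0483, -0.0598], [0.0024, 0.0913], [0.0506, 0.0583]]
0.037 [ 0.12088116 -0.06744385] [[-0.0045, -0.0859], [-0.0462, -0.0572], [0.0023, 0.0874], [0.0484, 0.0557]]
```

Run:
```python
from h import *
s,e=st(); t=np.array(s["tool_pos"]); d=cam("wrist"); g=cv2.cvtColor(d["img"],cv2.COLOR_RGB2GRAY)
for v in (135,150,165,180,195): print(v,g[v,292:332].tolist())
print(g[115:215,311].tolist())
for z in (.0,.025,.037):
    for u,v in [(311.2,126.9),(311.2,164),(311.2,201.3)]:
        w=px2w(d,u,v,z); q=e.T@(w-t); print(z,v,w[:2].round(4),"tool x,y mm",(q[:2]*1000).round(1))
```

```text
t 21.4167 tcp [ 0.4449 -0.2889  0.2367] F [ 1.1 -0.2  0.2] op 1.001 q [ 0.862  0.578 -0.605  1.802  0.411  0.89   2.61 ]
[[-0.565, -0.825, -0.0], [-0.825, 0.565, -0.0], [0.0, 0.0, -1.0]]
135 [187, 187, 187, 187, 186, 186, 187, 148, 115, 116, 95, 73, 68, 68, 70, 67, 66, 66, 67, 67, 66, 65, 67, 66, 68, 69, 69, 70, 69, 69, 69, 68, 104, 166, 186, 187, 187, 186, 187, 187]
150 [115, 115, 115, 114, 113, 114, 115, 115, 114, 115, 94, 68, 62, 62, 59, 59, 59, 61, 131, 168, 173, 167, 170, 167, 155, 105, 57, 59, 59, 59, 60, 58, 118, 171, 186, 187, 187, 186, 186, 187]
165 [115, 116, 115, 115, 115, 115, 115, 114, 115, 115, 95, 63, 50, 49, 49, 48, 49, 50, 48, 49, 50, 48, 47, 49, 49, 46, 47, 45, 47, 48, 47, 75, 157, 187, 187, 188, 187, 187, 186, 186]
180 [114, 115, 115, 114, 115, 114, 115, 114, 115, 116, 101, 80, 70, 70, 69, 69, 70, 72, 68, 71, 71, 70, 71, 70, 69, 70, 70, 68, 69, 68, 69, 133, 176, 187, 187, 187, 187, 187, 187, 187]
195 [115, 114, 115, 115, 114, 114, 115, 115, 116, 114, 100, 79, 72, 70, 71, 70, 71, 72, 72, 72, 70, 72, 74, 73, 71, 69, 69, 68, 69, 66, 67, 154, 186, 186, 188, 186, 187, 1
[... 233 characters left out ...]
 52, 49, 45, 41, 39, 42, 44, 49, 55, 61, 65, 69, 71, 72, 69, 69, 71, 71, 71, 71, 73, 72, 72, 72, 74, 73, 71, 70, 70, 72, 71, 72, 72, 71, 71, 131, 176, 186, 186, 187, 186, 186, 187, 186, 187, 186, 185, 186, 187, 187, 186]
0.0 126.9 [ 0.4192 -0.3389] tool x,y mm [55.7 -7.1]
0.0 164 [ 0.4483 -0.2968] tool x,y mm [ 4.5 -7.3]
0.0 201.3 [ 0.4796 -0.2516] tool x,y mm [-50.4  -7.5]
0.025 126.9 [ 0.4186 -0.3392] tool x,y mm [56.3 -6.7]
0.025 164 [ 0.4459 -0.2996] tool x,y mm [ 8.3 -6.9]
0.025 201.3 [ 0.4753 -0.2572] tool x,y mm [-43.3  -7.1]
0.037 126.9 [ 0.4182 -0.3393] tool x,y mm [56.6 -6.5]
0.037 164 [ 0.4447 -0.301 ] tool x,y mm [10.1 -6.7]
0.037 201.3 [ 0.4732 -0.2599] tool x,y mm [-40.   -6.9]
```

```bash
python3 -m jog '[{"translation":[0.2,-0.13,0],"twist":0,"claw":100},{"translation":[0,0,0.7],"twist":0,"claw":80},{"translation":[0,0,0.8],"twist":0,"claw":80},{"translation":[0,0,0.8],"twist":0,"claw":80},{"translation":[0,0,0.8],"twist":0,"claw":80},{"translation":[0,0,0.8],"twist":0,"claw":80},{"translation":[0,0,0.7],"twist":0,"claw":80},{"translation":[0,0,0.5],"twist":0,"claw":80},{"translation":[0,0,0.4],"twist":0,"claw":80},{"translation":[0,0,0.2],"twist":0,"claw":80},{"translation":[0,0,0],"twist":0,"claw":80},{"translation":[0,0,0],"twist":0,"claw":80}]' 30
python3 - <<'E'
from h import *
s,e=st(); t=np.array(s["tool_pos"])
d=cam("wrist"); g=cv2.cvtColor(d["img"],cv2.COLOR_RGB2GRAY)
for v in (100,130,160,190): 
    row=g[v,260:380]<90; i=np.nonzero(row)[0]; print(v,i.min()+260 if len(i) else None,i.max()+260 if len(i) else None,len(i))
for v in (130,160,190): print(v,g[v,250:390:3].tolist())
p=d["rotation"].T@(t-e[:,2]*.03-d["origin"]); print(d["cx"]+d["fx"]*p[0]/-p[2], d["cy"]-d["fy"]*p[1]/-p[2])
save(d,"w9",(160,60,480,300),2)
E
```

```text
clock: 22.47
tool_pos: [0.4448, -0.2991, 0.0088]
eef_rot: [-0.467, 0.884, -0.0, 0.0]
contact_force: [-0.4, 0.2, 0.7]
opening: 0.803
t 22.4667 tcp [ 0.4448 -0.2991  0.0088] F [-0.4  0.2  0.7] op 0.803 q [ 0.703  0.913 -0.332  1.959  0.741  0.392  2.336]
[[-0.564, -0.826, 0.0], [-0.826, 0.564, -0.0], [0.0, -0.0, -1.0]]
100 None None 0
130 None None 0
160 298 342 45
190 294 345 52
130 [174, 174, 173, 174, 172, 175, 173, 173, 173, 173, 174, 173, 174, 174, 174, 172, 174, 173, 174, 173, 174, 174, 174, 173, 173, 173, 173, 174, 174, 173, 173, 174, 173, 173, 174, 174, 174, 173, 174, 173, 173, 173, 173, 173, 174, 173, 174]
160 [173, 174, 174, 173, 174, 174, 173, 174, 174, 174, 175, 174, 174, 173, 154, 128, 62, 49, 50, 50, 51, 50, 49, 51, 52, 51, 52, 52, 51, 51, 51, 145, 174, 173, 174, 174, 173, 174, 173, 174, 174, 174, 174, 173, 174, 174, 174]
190 [174, 174, 174, 174, 173, 173, 174, 174, 174, 174, 173, 173, 174, 173, 174, 64, 60, 58, 61, 61, 60, 60, 60, 60, 59, 58, 61, 56, 61, 61, 60, 61, 116, 175, 174, 173, 174, 173, 173, 173, 174, 174, 174, 173, 174, 173, 174]
317.1214433433042 245.4634063541656
```

```bash
python3 -m jog '[{"translation":[0,0,0.25],"twist":0,"claw":80},{"translation":[0,0,0.2],"twist":0,"claw":80},{"translation":[0,0,0.1],"twist":0,"claw":80},{"translation":[0,0,0],"twist":0,"claw":80}]' 30
python3 - <<'E'
from h import *
s,e=st(); t=np.array(s["tool_pos"])
d=cam("wrist"); g=cv2.cvtColor(d["img"],cv2.COLOR_RGB2GRAY)
c=g[100:230,310]; v=100+np.nonzero(c<90)[0].min(); print("end row",v)
for z in (.02,.03,.037): print(z,(e.T@(px2w(d,319,v,z)-t)*1000).round(1))
E
```

```text
clock: 22.85
tool_pos: [0.444, -0.2985, -0.0142]
eef_rot: [-0.467, 0.884, 0.0, -0.0]
contact_force: [-1.2, 0.4, -0.0]
opening: 0.801
t 22.85 tcp [ 0.444  -0.2985 -0.0142] F [-1.2  0.4 -0. ] op 0.801 q [ 0.678  0.951 -0.289  1.963  0.77   0.34   2.309]
[[-0.564, -0.826, -0.001], [-0.826, 0.564, 0.0], [0.0, 0.001, -1.0]]
end row 160
0.02 [ 46.9   0.9 -34.1]
0.03 [ 48.3   0.8 -44.1]
0.037 [ 49.2   0.7 -51.1]
```

```bash
python3 -m jog '[{"translation":[0.03,0,0],"twist":0,"claw":10},{"translation":[0,0,0],"twist":0,"claw":10},{"translation":[0,0,0],"twist":0,"claw":10},{"translation":[0,0,0],"twist":0,"claw":10},{"translation":[0,0,0],"twist":0,"claw":10},{"translation":[0,0,0],"twist":0,"claw":10},{"translation":[0,0,0],"twist":0,"claw":10},{"translation":[0,0,0],"twist":0,"claw":10},{"translation":[0,0,0],"twist":0,"claw":10},{"translation":[0,0,0],"twist":0,"claw":10},{"translation":[0,0,0],"twist":0,"claw":10}]' 20
python3 -c "
from h import *
st()"
```

```text
clock: 23.82
tool_pos: [0.4438, -0.2997, -0.0133]
eef_rot: [-0.467, 0.884, 0.0, 0.0]
contact_force: [-0.2, -0.1, 1.6]
opening: 0.308
t 23.8167 tcp [ 0.4438 -0.2997 -0.0133] F [-0.2 -0.1  1.6] op 0.308 q [ 0.681  0.95  -0.291  1.963  0.77   0.341  2.311]
[[-0.564, -0.826, 0.0], [-0.826, 0.564, 0.0], [-0.0, 0.0, -1.0]]
```

```bash
python3 -m jog '[{"translation":[0,0,-0.15],"twist":0,"claw":10},{"translation":[0,0,-0.3],"twist":0,"claw":10},{"translation":[0,0,-0.5],"twist":0,"claw":10},{"translation":[0,0,-0.6],"twist":0,"claw":10},{"translation":[0,0,-0.6],"twist":0,"claw":10},{"translation":[0,0,-0.6],"twist":0,"claw":10},{"translation":[0,0,-0.4],"twist":0,"claw":10},{"translation":[0,0,-0.1],"twist":0,"claw":10},{"translation":[0,0,0],"twist":0.6,"claw":10},{"translation":[0,0,0],"twist":0.9,"claw":10},{"translation":[0,0,0],"twist":0.9,"claw":10},{"translation":[0,0,0],"twist":0.9,"claw":10},{"translation":[0,0,0],"twist":0.9,"claw":10},{"translation":[0,0,0],"twist":0.9,"claw":10},{"translation":[0,0,0],"twist":0.9,"claw":10},{"translation":[0,0,0],"twist":0.9,"claw":10},{"translation":[0,0,0],"twist":0,"claw":10},{"translation":[0,0,0],"twist":0,"claw":10}]' 20
python3 -m jog '[{"translation":[-0.18,0.3,0],"twist":0,"claw":10},{"translation":[-0.38,0.62,0],"twist":0,"claw":10},{"translation":[-0.38,0.62,0],"twist":0,"claw":10},{"translation":[-0.38,0.62,0],"twist":0,"claw":10},{"translation":[-0.38,0.62,0],"twist":0,"claw":10},{"translation":[-0.38,0.62,0],"twist":0,"claw":10},{"translation":[-0.38,0.62,0],"twist":0,"claw":10},{"translation":[-0.38,0.62,0],"twist":0,"claw":10},{"translation":[-0.38,0.62,0],"twist":0,"claw":10},{"translation":[-0.38,0.62,0],"twist":0,"claw":10},{"translation":[-0.38,0.62,0],"twist":0,"claw":10},{"translation":[-0.38,0.62,0],"twist":0,"claw":10},{"translation":[-0.18,0.3,0],"twist":0,"claw":10},{"translation":[0,0,0],"twist":0,"claw":10},{"translation":[0,0,0],"twist":0,"claw":10}]' 20
python3 - <<'E'
from h import *
s,e=st(); t=np.array(s["tool_pos"]); print(np.degrees(np.arctan2(e[1,1],e[0,1])))
q=e.T@(np.array([.5463,.0342,0])-t); print("to go units",q/.04)
d=cam("wrist"); save(d,"w10"); g=cv2.cvtColor(d["img"],cv2.COLOR_RGB2GRAY)
for o in r.spot_point("case","wrist")[:2]+r.spot_point("stored_clamp_1","wrist")[:4]:
    v,u=o["location"]; print(round(o["confidence"],2),(u,v),px2w(d,u,v,.004)[:2], (e.T@(px2w(d,u,v,.004)-t)*1000).round(1))
E
```

```text
clock: 25.32
tool_pos: [0.4434, -0.2995, 0.1162]
eef_rot: [-0.126, 0.992, 0.0, -0.001]
contact_force: [0.0, 0.2, -0.6]
opening: 0.304
clock: 26.57
tool_pos: [0.5462, 0.0329, 0.1163]
eef_rot: [-0.126, 0.992, -0.0, -0.0]
contact_force: [0.7, -0.9, -0.3]
opening: 0.307
t 26.5667 tcp [0.5462 0.0329 0.1163] F [ 0.7 -0.9 -0.3] op 0.307 q [-0.011  0.724 -0.222  1.885  0.277  0.563  1.408]
[[-0.968, -0.25, -0.001], [-0.25, 0.968, -0.0], [0.001, 0.0, -1.0]]
104.46095748195378
to go units [-0.01258903  0.03034491  2.90819277]
0.91 (286.3, 132.4) [ 0.5019006  -0.00869927] [ 53.2 -29.2 112.4]
0.93 (317.1, 73.9) [0.44365888 0.00691546] [105.7   0.4 112.4]
0.85 (255.2, 70.6) [ 0.45507147 -0.04868753] [108.5 -56.3 112.4]
0.74 (320.1, 239.1) [0.60084132 0.05085015] [-57.5   3.7 112.3]
0.71 (257.4, 186.7) [ 0.56150448 -0.02496297] [ -0.4 -59.9 112.3]
```

```bash
python3 -m jog '[{"translation":[0,0.03,0.4],"twist":0,"claw":10},{"translation":[0,0,0.6],"twist":0,"claw":10},{"translation":[0,0,0.6],"twist":0,"claw":10},{"translation":[0,0,0.5],"twist":0,"claw":10},{"translation":[0,0,0.3],"twist":0,"claw":10},{"translation":[0,0,0],"twist":0,"claw":10}]' 20
python3 -m jog '[{"translation":[0,0,0.12],"twist":0,"claw":10},{"translation":[0,0,0.12],"twist":0,"claw":10},{"translation":[0,0,0.1],"twist":0,"claw":10},{"translation":[0,0,0.1],"twist":0,"claw":10},{"translation":[0,0,0.07],"twist":0,"claw":10},{"translation":[0,0,0.05],"twist":0,"claw":10},{"translation":[0,0,0.03],"twist":0,"claw":10},{"translation":[0,0,0.03],"twist":0,"claw":10},{"translation":[0,0,0],"twist":0,"claw":10}]' 20
python3 -c "
from h import *
st()"
```

```text
clock: 27.22
tool_pos: [0.5444, 0.0323, 0.0186]
eef_rot: [-0.124, 0.992, -0.0, -0.002]
contact_force: [-0.1, 0.5, -0.9]
opening: 0.308
clock: 27.97
tool_pos: [0.5463, 0.0339, -0.0042]
eef_rot: [-0.124, 0.992, 0.0, -0.0]
contact_force: [-0.7, -0.5, -0.9]
opening: 0.307
t 27.9667 tcp [ 0.5463  0.0339 -0.0042] F [-0.7 -0.5 -0.9] op 0.307 q [-0.072  0.928 -0.125  1.932  0.341  0.302  1.346]
[[-0.969, -0.247, -0.0], [-0.247, 0.969, 0.0], [0.0, 0.0, -1.0]]
```

Still about 5 mm to the cell floor; go on slowly.

```bash
python3 -m jog '[{"translation":[0,0,0.04],"twist":0,"claw":10},{"translation":[0,0,0.03],"twist":0,"claw":10},{"translation":[0,0,0.02],"twist":0,"claw":10},{"translation":[0,0,0],"twist":0,"claw":10}]' 20
python3 -m jog '[{"translation":[0,0,0.02],"twist":0,"claw":10},{"translation":[0,0,0],"twist":0,"claw":10},{"translation":[0,0,0],"twist":0,"claw":10}]' 20
```

```text
clock: 28.3
tool_pos: [0.5462, 0.0339, -0.0078]
eef_rot: [-0.124, 0.992, 0.0, -0.0]
contact_force: [-0.2, 0.3, -0.0]
opening: 0.309
clock: 28.55
tool_pos: [0.5463, 0.0339, -0.0085]
eef_rot: [-0.124, 0.992, 0.0, -0.0]
contact_force: [-0.9, 0.5, -0.4]
opening: 0.307
```

```bash
python3 -m jog '[{"translation":[0,0,0],"twist":0,"claw":42},{"translation":[0,0,0],"twist":0,"claw":42},{"translation":[0,0,0],"twist":0,"claw":42},{"translation":[0,0,0],"twist":0,"claw":42},{"translation":[0,0,-0.2],"twist":0,"claw":42},{"translation":[0,0,-0.4],"twist":0,"claw":42},{"translation":[0,0,-0.6],"twist":0,"claw":42},{"translation":[0,0,-0.8],"twist":0,"claw":42},{"translation":[0,0,-0.8],"twist":0,"claw":60},{"translation":[0,0,-0.8],"twist":0,"claw":60},{"translation":[0,0,-0.8],"twist":0,"claw":60},{"translation":[0,0,-0.6],"twist":0,"claw":60},{"translation":[0.5,0.6,-0.2],"twist":0,"claw":60},{"translation":[0.5,0.6,0],"twist":0,"claw":60},{"translation":[0,0.2,0],"twist":0,"claw":60},{"translation":[0,0,0],"twist":0,"claw":60},{"translation":[0,0,0],"twist":0,"claw":60}]' 50
python3 - <<'E'
from h import *
s,e=st(); t=np.array(s["tool_pos"])
d=cam("wrist"); save(d,"w11")
for l,z in [("cover",0.0),("case",0),("stored_clamp_1",0.004),("spare_clamp",.004)]:
    for o in r.spot_point(l,"wrist")[:5]:
        v,u=o["location"]; print(l,round(o["confidence"],2),(round(u),round(v)),np.round(px2w(d,u,v,z),4))
E
```

```text
clock: 29.97
tool_pos: [0.4943, 0.0782, 0.1999]
eef_rot: [-0.125, 0.992, -0.0, 0.001]
contact_force: [0.7, -0.4, -0.2]
opening: 0.601
t 29.9667 tcp [0.4943 0.0782 0.1999] F [ 0.7 -0.4 -0.2] op 0.601 q [-0.076  0.546 -0.27   1.943  0.223  0.68   1.339]
[[-0.969, -0.247, 0.001], [-0.247, 0.969, -0.0], [-0.001, -0.0, -1.0]]
cover 0.74 (403, 206) [0.5112 0.2019 0.    ]
case 0.76 (248, 158) [ 0.5001 -0.0118  0.    ]
stored_clamp_1 0.91 (272, 118) [0.4431 0.0082 0.004 ]
stored_clamp_1 0.88 (224, 115) [ 0.4542 -0.0486  0.004 ]
stored_clamp_1 0.21 (538, 259) [0.5372 0.4088 0.004 ]
spare_clamp 0.67 (277, 204) [0.5487 0.038  0.004 ]
```

View pics/w11.png

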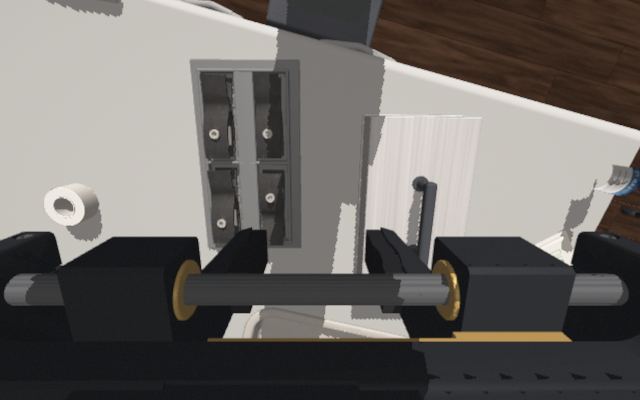

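```bash
python3 -m jog '[{"translation":[-0.23,0.59,0],"twist":0.1,"claw":60},{"translation":[-0.23,0.59,0],"twist":0,"claw":60},{"translation":[-0.23,0.59,0],"twist":0,"claw":60},{"translation":[-0.23,0.59,0],"twist":0,"claw":60},{"translation":[-0.23,0.6,0],"twist":0,"claw":60},{"translation":[0,0,0.5],"twist":0,"claw":60},{"translation":[0,0,0.7],"twist":0,"claw":60},{"translation":[0,0,0.7],"twist":0,"claw":60},{"translation":[0,0,0.4],"twist":0,"claw":60},{"translation":[0,0,0],"twist":0,"claw":60},{"translation":[0,0,0],"twist":0,"claw":60}]' 50
python3 - <<'E'
from h import *
s,e=st(); print("go",(e.T@(np.array([.5098,.2042,.034])-np.array(s["tool_pos"])))/.04, np.degrees(np.arctan2(e[1,1],e[0,1])))
E
```

```text
clock: 31.13
tool_pos: [0.5101, 0.2036, 0.1068]
eef_rot: [-0.119, 0.993, -0.0, -0.001]
contact_force: [-0.2, -0.2, 0.6]
opening: 0.597
t 31.1333 tcp [0.5101 0.2036 0.1068] F [-0.2 -0.2  0.6] op 0.597 q [-0.344  0.74  -0.2    1.885  0.262  0.543  1.09 ]
[[-0.972, -0.236, -0.002], [-0.236, 0.972, -0.001], [0.002, -0.001, -1.0]]
go [2.24593644e-04 1.62600212e-02 1.82119309e+00] 103.64268456654135
```

```bash
python3 -m jog '[{"translation":[0,0.02,0.5],"twist":0,"claw":60},{"translation":[0,0,0.6],"twist":0,"claw":60},{"translation":[0,0,0.4],"twist":0,"claw":60},{"translation":[0,0,0.2],"twist":0,"claw":60},{"translation":[0,0,0.1],"twist":0,"claw":60},{"translation":[0,0,0],"twist":0,"claw":60},{"translation":[0,0,0],"twist":0,"claw":0},{"translation":[0,0,0],"twist":0,"claw":0},{"translation":[0,0,0],"twist":0,"claw":0},{"translation":[0,0,0],"twist":0,"claw":0},{"translation":[0,0,0],"twist":0,"claw":0},{"translation":[0,0,0],"twist":0,"claw":0},{"translation":[0,0,0],"twist":0,"claw":0},{"translation":[0,0,0],"twist":0,"claw":0},{"translation":[0,0,0],"twist":0,"claw":0},{"translation":[0,0,0],"twist":0,"claw":0}]' 50
python3 -m jog '[{"translation":[0,0,-0.05],"twist":0,"claw":0},{"translation":[0,0,-0.1],"twist":0,"claw":0},{"translation":[0,0,-0.2],"twist":0,"claw":0},{"translation":[0,0,-0.3],"twist":0,"claw":0},{"translation":[0,0,-0.4],"twist":0,"claw":0},{"translation":[0,0,-0.4],"twist":0,"claw":0},{"translation":[0,0,-0.4],"twist":0,"claw":0},{"translation":[0,0,-0.4],"twist":0,"claw":0},{"translation":[0,0,-0.3],"twist":0,"claw":0},{"translation":[0,0,0],"twist":0,"claw":0},{"translation":[0,0,0],"twist":0,"claw":0}]' 50
python3 - <<'E'
from h import *
s,e=st(); print("go",(e.T@(np.array([.5022,-.0097,.0375])-np.array(s["tool_pos"])))/.04)
E
```

```text
clock: 32.47
tool_pos: [0.5101, 0.2049, 0.0357]
eef_rot: [-0.119, 0.993, -0.0, 0.0]
contact_force: [-0.5, -0.8, 2.8]
opening: 0.129
clock: 33.38
tool_pos: [0.5103, 0.2051, 0.1382]
eef_rot: [-0.119, 0.993, 0.0, 0.001]
contact_force: [-0.1, -0.2, -1.5]
opening: 0.127
t 33.3833 tcp [0.5103 0.2051 0.1382] F [-0.1 -0.2 -1.5] op 0.127 q [-0.333  0.692 -0.221  1.863  0.246  0.612  1.103]
[[-0.972, -0.236, 0.001], [-0.236, 0.972, 0.001], [-0.001, 0.0, -1.0]]
go [ 1.46845913 -5.17086897  2.51228603]
```

```bash
python3 -m jog '[{"translation":[0.06,-0.21,0],"twist":0,"claw":0},{"translation":[0.12,-0.43,0],"twist":0,"claw":0},{"translation":[0.12,-0.43,0],"twist":0,"claw":0},{"translation":[0.12,-0.43,0],"twist":0,"claw":0},{"translation":[0.12,-0.43,0],"twist":0,"claw":0},{"translation":[0.12,-0.43,0],"twist":0,"claw":0},{"translation":[0.12,-0.43,0],"twist":0,"claw":0},{"translation":[0.12,-0.43,0],"twist":0,"claw":0},{"translation":[0.12,-0.43,0],"twist":0,"claw":0},{"translation":[0.12,-0.43,0],"twist":0,"claw":0},{"translation":[0.12,-0.43,0],"twist":0,"claw":0},{"translation":[0.12,-0.43,0],"twist":0,"claw":0},{"translation":[0.06,-0.21,0],"twist":0,"claw":0},{"translation":[0,0,0],"twist":0,"claw":0},{"translation":[0,0,0],"twist":0,"claw":0},{"translation":[0,0,0],"twist":0,"claw":0}]' 50
python3 - <<'E'
from h import *
s,e=st(); print("go",(e.T@(np.array([.5023,-.0092,.0397])-np.array(s["tool_pos"])))/.04,np.degrees(np.arctan2(e[1,1],e[0,1])))
E
```

```text
clock: 34.72
tool_pos: [0.5027, -0.0074, 0.1373]
eef_rot: [-0.12, 0.993, 0.001, -0.0]
contact_force: [0.1, -0.7, -2.1]
opening: 0.132
t 34.7167 tcp [ 0.5027 -0.0074  0.1373] F [ 0.1 -0.7 -2.1] op 0.132 q [ 0.088  0.65  -0.262  1.998  0.312  0.532  1.418]
[[-0.971, -0.238, -0.0], [-0.238, 0.971, 0.001], [-0.0, 0.001, -1.0]]
go [ 0.0212165  -0.04509634  2.43977071] 103.76520741091971
```

```bash
python3 -m jog '[{"translation":[0.02,-0.04,0.1],"twist":0,"claw":0},{"translation":[0,0,0.2],"twist":0,"claw":0},{"translation":[0,0,0.25],"twist":0,"claw":0},{"translation":[0,0,0.25],"twist":0,"claw":0},{"translation":[0,0,0.2],"twist":0,"claw":0},{"translation":[0,0,0],"twist":0,"claw":0}]' 50
python3 -m jog '[{"translation":[0,0,0.1],"twist":0,"claw":0},{"translation":[0,0,0.15],"twist":0,"claw":0},{"translation":[0,0,0.15],"twist":0,"claw":0},{"translation":[0,0,0.15],"twist":0,"claw":0},{"translation":[0,0,0.1],"twist":0,"claw":0},{"translation":[0,0,0.1],"twist":0,"claw":0},{"translation":[0,0,0.1],"twist":0,"claw":0},{"translation":[0,0,0.1],"twist":0,"claw":0},{"translation":[0,0,0],"twist":0,"claw":0},{"translation":[0,0,0],"twist":0,"claw":0}]' 50
python3 - <<'E'
from h import *
s,e=st(); print("go",(e.T@(np.array([.5023,-.0092,.0397])-np.array(s["tool_pos"])))/.04,np.degrees(np.arctan2(e[1,1],e[0,1])))
E
```

```text
clock: 35.22
tool_pos: [0.5012, -0.01, 0.0957]
eef_rot: [-0.12, 0.993, 0.0, -0.002]
contact_force: [-0.1, -0.7, -2.7]
opening: 0.129
clock: 36.05
tool_pos: [0.5022, -0.0105, 0.0593]
eef_rot: [-0.119, 0.993, 0.0, -0.0]
contact_force: [-0.5, -0.4, -2.7]
opening: 0.132
t 36.05 tcp [ 0.5022 -0.0105  0.0593] F [-0.5 -0.4 -2.7] op 0.132 q [ 0.034  0.786 -0.172  2.05   0.377  0.335  1.364]
[[-0.972, -0.236, -0.0], [-0.236, 0.972, -0.0], [0.0, 0.0, -1.0]]
go [-0.01002509  0.03192967  0.49059149] 103.67948907431696
```

```bash
python3 -m jog '[{"translation":[0,0.03,0.08],"twist":0,"claw":0},{"translation":[0,0,0.08],"twist":0,"claw":0},{"translation":[0,0,0.08],"twist":0,"claw":0},{"translation":[0,0,0.08],"twist":0,"claw":0},{"translation":[0,0,0.06],"twist":0,"claw":0},{"translation":[0,0,0.04],"twist":0,"claw":0},{"translation":[0,0,0.03],"twist":0,"claw":0},{"translation":[0,0,0],"twist":0,"claw":0},{"translation":[0,0,0],"twist":0,"claw":0}]' 50
python3 -m jog '[{"translation":[0,0,0.02],"twist":0,"claw":0},{"translation":[0,0,0.01],"twist":0,"claw":0},{"translation":[0,0,0],"twist":0,"claw":0},{"translation":[0,0,0],"twist":0,"claw":0}]' 50
```

```text
clock: 36.8
tool_pos: [0.5021, -0.0094, 0.0415]
eef_rot: [-0.119, 0.993, 0.0, -0.0]
contact_force: [0.5, 1.0, -2.2]
opening: 0.13
clock: 37.13
tool_pos: [0.5021, -0.0094, 0.0403]
eef_rot: [-0.119, 0.993, 0.0, 0.0]
contact_force: [0.1, 0.0, -1.8]
opening: 0.131
```

```bash
python3 -m jog '[{"translation":[0,0,0.02],"twist":0,"claw":0},{"translation":[0,0,0.01],"twist":0,"claw":0},{"translation":[0,0,0],"twist":0,"claw":0},{"translation":[0,0,0],"twist":0,"claw":0}]' 50
python3 -m jog '[{"translation":[0,0,0.02],"twist":0,"claw":0},{"translation":[0,0,0],"twist":0,"claw":0},{"translation":[0,0,0],"twist":0,"claw":0}]' 50
```

```text
clock: 37.47
tool_pos: [0.5022, -0.0094, 0.0397]
eef_rot: [-0.119, 0.993, -0.0, 0.0]
contact_force: [-1.8, -0.0, 6.7]
opening: 0.13
clock: 37.72
tool_pos: [0.5022, -0.0094, 0.0396]
eef_rot: [-0.119, 0.993, -0.0, 0.001]
contact_force: [-1.8, 0.2, 14.0]
opening: 0.127
```

```bash
python3 -m jog '[{"translation":[0,0,-0.03],"twist":0,"claw":0},{"translation":[0,0,0],"twist":0,"claw":60},{"translation":[0,0,0],"twist":0,"claw":60},{"translation":[0,0,0],"twist":0,"claw":60},{"translation":[0,0,0],"twist":0,"claw":60},{"translation":[0,0,0],"twist":0,"claw":60},{"translation":[0,0,0],"twist":0,"claw":60},{"translation":[0,0,-0.3],"twist":0,"claw":60},{"translation":[0,0,-0.7],"twist":0,"claw":60},{"translation":[0,0,-0.8],"twist":0,"claw":60},{"translation":[0,0,-0.8],"twist":0,"claw":60},{"translation":[0,0,-0.8],"twist":0,"claw":60},{"translation":[0,0,-0.8],"twist":0,"claw":60},{"translation":[0,0,-0.8],"twist":0,"claw":60},{"translation":[0,0,-0.7],"twist":0,"claw":60},{"translation":[0,0,0],"twist":0,"claw":60},{"translation":[0,0,0],"twist":0,"claw":60}]' 50
python3 - <<'E'
from h import *
import pickle
s,e=st(); d=cam("wrist"); save(d,"w12")
g=cv2.cvtColor(d["img"],cv2.COLOR_RGB2GRAY)
m=(g[110:230,300:340]<75).astype(np.uint8); n,l,S,c=cv2.connectedComponentsWithStats(m); i=1+np.argmax(S[1:,4]); x,y,w,h,_=S[i]; print(S[i])
print(px2w(d,300+x+w/2,110+y,.089),px2w(d,300+x+w/2,110+y+h,.089))
for o in r.spot_point("cover","wrist")[:1]:
    v,u=o["location"]; print(o["confidence"],px2w(d,u,v,.004))
for o in r.spot_point("spare_clamp","wrist")[:2]: print("spare?",o)
for c in ("scene","top"):
    d=cam(c)
    for L in ("cover","alcohol_bottle","gauze_pack","thermometer","gel_tube","tape_roll","patient_yoke"):
        for o in r.spot_point(L,c)[:1]:
            v,u=o["location"]; print(c,L,round(o["confidence"],2),px2w(d,u,v,0).round(3)[:2])
    if c=="scene":  # bar edge rows, compare with start: dark bar over bright cover
        g=cv2.cvtColor(d["img"],cv2.COLOR_RGB2GRAY); a=cv2.cvtColor(cv2.imread("pics/scene0.png"),cv2.COLOR_BGR2GRAY)
        A=a[170:222,285:372].astype(np.float32);B=g[170:222,285:372].astype(np.float32); print("shift vs start",cv2.phaseCorrelate(cv2.Laplacian(A,-1),cv2.Laplacian(B,-1)))
E
```

```text
clock: 39.13
tool_pos: [0.5028, -0.0094, 0.2687]
eef_rot: [-0.119, 0.993, -0.0, 0.002]
contact_force: [-0.2, -0.9, 0.0]
opening: 0.598
t 39.1333 tcp [ 0.5028 -0.0094  0.2687] F [-0.2 -0.9  0. ] op 0.598 q [ 0.162  0.461 -0.356  1.844  0.205  0.869  1.516]
[[-0.972, -0.236, 0.003], [-0.236, 0.972, 0.0], [-0.003, -0.001, -1.0]]
[ 11  23  12  79 710]
[ 0.45510823 -0.02049641  0.089     ] [0.55097377 0.00285276 0.089     ]
0.83 [ 0.50596332 -0.00829879  0.004     ]
scene cover 0.63 [ 0.508 -0.013]
scene alcohol_bottle 0.79 [0.41  0.416]
scene gauze_pack 0.98 [0.547 0.411]
scene thermometer 0.63 [ 0.364 -0.272]
scene gel_tube 0.6 [ 0.509 -0.452]
scene tape_roll 0.72 [ 0.613 -0.222]
scene patient_yoke 0.64 [ 0.383 -0.406]
shift vs start ((0.1039392390822158, 0.15381586198371622), 0.5535720409189232)
top cover 0.81 [ 0.5   -0.004]
top alcohol_bottle 0.39 [0.407 0.425]
top gauze_pack 0.82 [0.534 0.408]
top thermometer 0.46 [ 0.356 -0.243]
top gel_tube 0.69 [0.534 0.407]
top tape_roll 0.65 [ 0.599 -0.204]
top patient_yoke 0.58 [ 0.379 -0.391]
```

```bash
python3 -c "
from plant import r
print(r.finish_job())"
```

```text
the job is handed in; nothing more can be done
None
```

The job is done and handed in. The cover came off and stood upright on the bare worktop left of the case. The spare clamp went flat into the one empty cell (far left), and the cover then went back on. It took about 39 s on the robot's clock.

**Last checks**
- **Clamps:** before the cover went on, the wrist picture showed all four cells filled. The networks did not list the far-right stored clamp that time, but it is visible in that picture.
- **Cover:** it touched down at the predicted height, with 14 N of contact force before I eased off and let go. In the scene camera it sits within about 0.2 pixel of where it started. The arm ended clear above it, touching nothing.
- **Bystanders:** most were found close to where they began.
- **Disagreements:** the scene camera put the thermometer 24 mm and the yoke 29 mm off, while the top camera had both within about 5 mm. The top camera's gel tube reading fell on the gauze pack, so I ignored it. The scene camera put the tube within about 9 mm of its start. I put these down to network errors, since the arm never went down at the yoke or the thermometer.

**What went wrong**
- **Missed grasps:** the first two grips on the handle closed above the bar. The fingertips turned out to be about 28 mm above the reported tool position. I measured this in the scene camera and corrected for it on every later grasp.
- **Clamp release:** I let go of the clamp within about 1 mm of the cell floor without feeling a contact force.

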